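# Load the tube rack until the bay switch clicks

## Task

Lift the small micro-tube rack out of its parking cradle and set it down, lengthwise, on the apron of the loading bay in front of the arch, and let go. Then take hold of it again by its near end (the end away from the arch) and slide it under the arch until it presses the roller lever of the microswitch just past its click, which is when the lever stands about square across the lane; do not press on into the overtravel. Leave the rack there with the switch held clicked, keep the rack upright throughout, and do not disturb the other things on the table.

Things in the scene. Friction and masses are not known exactly. Their poses are not given: they have to be found in the camera images.
- rack_center (a point): centre of the micro-tube rack, 19 mm above its underside: open rack 52 mm wide (its x), 124 long (its y), 38 high (z up), 0.25 kg, ends alike. Top deck 52 mm wide, 4 mm thick, at 31 to 35 mm height; sides open below it, end walls 3 mm full height. Grip it across its width at the deck (grasp point 5 to 12 mm above this centre), or the tips meet the plate below
- cradle: fixed parking cradle, origin at the middle of its underside, x along the rack it holds, z up. Plate 144 x 76 mm, 3 mm thick. White cheeks 6 mm thick, 44 mm tall over the table, box in both ends of the rack with 3.5 to 5 mm play. The rack starts in it standing on the plate, its y along the cradle's x
- cradle_gap (a point): middle of the cradle, 22 mm above the table, axes as the cradle's: here the rack's centre lies at the start. Only 34 mm either side of it along x is open at the sides for fingers; they close along y. Lift the rack straight up at least 45 mm to clear the cheeks
- bay: fixed loading bay, origin at table height on the lane's centre line; x along the lane toward the switch, y left, z up. Plate 3 mm thick, x -170 to +130 mm, y +-55 mm; before the arch it is a plain apron. White arch x -10 to +26 mm: posts from 30 to 44 mm either side, roof underside 49 mm and top 59 mm above the table. Low rails 60 mm apart behind it
- arch_mouth (a point): bay x = -22 mm, on the plate's top (3 mm), centre line, axes as the bay's: outer end of two steel lead-in cheeks, 33 mm tall, flaring from 60 mm apart at the arch to 74 mm here. A rack held at its middle cannot go home, as the fingers meet cheeks and posts; held within about 25 mm of its near end it can
- set_down (a point): a good place for the rack's centre when it is first set down on the apron: bay x = -95 mm, 22 mm above the table (rack standing on the plate), axes as the bay's; the rack's long side goes along x, either way round. Its nose is then 11 mm before the lead-in cheeks, and the lane to the home position is 95 mm long
- home (a point): where the rack's centre is when the lever stands square across the lane: bay x = 0, 22 mm above the table, axes as the bay's. The rack's end meets the roller with its centre 12 mm short of here; the click comes at 3.5 mm short, the overtravel begins 3.5 mm beyond
- switch_lever (a joint): angle of the microswitch's lever, rad: 0 at rest (leaning 0.24 toward the arch), grows as pressed. Clicks at 0.17, square across the lane at 0.24, forbidden overtravel above 0.31. Its weak spring (0.2 N at the roller at rest, 0.4 N when square) is held by the rack's friction on the plate after release. The lever's angle is the only sign of the click
- roller (a point): axis of the dark rubber roller (17 mm across, 12 mm high) on the free end of the steel lever, 21 mm above the table. Lever 50 mm long, hinged at bay x = 70, y = +30 mm. Roller axis at rest at bay x = 58, y = -19 mm; lever square: x = 70, y = -20 mm. The black switch case stands behind it
- pipette_stand: fixed obstacle: tall turning pipette stand, about 190 mm wide (world y) and 120 mm deep, 343 mm tall, in the middle of the table between cradle and bay; origin at the centre of its foot. Pass on the robot's side of it
- vial_a: bystander: small capped glass vial, 23 mm across, 43 mm tall, grey cap, stands near the bay; origin at the centre of its foot
- vial_b: bystander: a like vial with a green cap, stands near the cradle; origin at the centre of its foot
- dropper: bystander: brown dropper bottle, 33 mm across, 102 mm tall, stands beside the switch end of the bay; origin at the centre of its foot
- petri: bystander: flat round dish, 91 mm across, 15 mm high, near the middle of the table edge; origin at the centre of its foot

How it is judged:
On the way, in this order (a step that is already met when the one before it is completed fails the run):
1. the rack stands lengthwise on the apron in front of the arch, let go, the switch not pressed (y of rack_center in the frame of bay between -0.015 and 0.015 m and z of rack_center in the frame of bay below 0.026 m and angle between rack_center's own z axis and vertical below 0.06 rad and angle between the y axis of rack_center and the x axis of bay, either way round below 0.12 rad and x of rack_center in the frame of bay between -0.14 and -0.04 m and contact force between the fingers and rack below 0.1 N and linear speed of rack below 0.02 m/s and value of joint switch_lever below 0.05 rad), for 0.2 s.
2. the rack is gripped again by its near end, the switch still not pressed (contact force between the fingers and rack above 3 N and horizontal distance between the grasp point and rack_center above 0.028 m and x of the grasp point in the frame of bay below -0.04 m and x of rack_center in the frame of bay below -0.02 m and value of joint switch_lever below 0.05 rad), for 0.1 s.
3. the rack holds the lever past its click (x of rack_center in the frame of bay between -0.008 and 0.008 m and value of joint switch_lever above 0.17 rad), for 0.2 s.
At the end, for the whole second after the job is handed in: The rack stands flat and upright in the lane under the arch (within 15 mm of its centre line and 0.12 rad of its direction), at rest and let go, and holds the switch lever between its click (0.17 rad) and the overtravel (0.31 rad) (all of step 3 and y of rack_center in the frame of bay between -0.015 and 0.015 m and z of rack_center in the frame of bay below 0.026 m and angle between rack_center's own z axis and vertical below 0.06 rad and angle between the y axis of rack_center and the x axis of bay, either way round below 0.12 rad and contact force between the fingers and rack below 0.1 N and linear speed of rack below 0.02 m/s and value of joint switch_lever below 0.31 rad); the robot touches nothing.
It fails at once if the lever is pressed into its overtravel (beyond 0.31 rad) (value of joint switch_lever above 0.31 rad).
It fails at once if the rack is tipped more than 0.5 rad (angle between rack_center's own z axis and vertical above 0.5 rad).
It fails at once if one of the other things is shifted by more than 20 mm (distance of any of vial_a, vial_b, dropper, petri from where it was at the start of the episode above 0.02 m).
It also fails if it takes over 61 s, if anything falls off the work surface, if the arm or the gripper's body presses on something with over 40 N, if the wrist force passes 120 N, or if a joint passes its speed limit or range.

## Robot

A 6-joint arm with a two-finger parallel gripper is mounted at the origin on a cart in front of the work surface, level with it; the furniture and walls round the work are solid. World frame = base frame: x ahead of the robot, y to its left, z up, the work surface at z = 0. Lengths are in m, angles in rad, forces in N, time in s.
With the tool pointing down it reaches from about 0.275 to 0.725 m from the base axis. Payload 5.6 kg.
Tool frame: the origin (TCP) lies between the finger pads; the fingertips stand 8 mm ahead of it and the grasp point (between the pads) lies 11 mm behind it; z points along the fingers, y is the line along which they close (so a half turn about z gives the same grasp; the last joint's range is limited). The gripper opens to 85 mm and grips with 20 to 120 N. Pads are 22 mm wide; open, the fingers measure 114 mm over their backs; the gripper's body (76 mm by 85 mm) begins 54 mm behind the grasp point. The pads swing forward as they close: fully open they stand 13 mm farther back than shut.
Start: joints at [1.409, 0.255, 0.108, 0, -1.424, -0.285], TCP at [0.238, 0.496, 0.239] pointing down, gripper open.
Joint ranges: [-2.95, 2.95], [-1.21, 1.97], [-1.09, 1.5], [-2.87, 1.71], [-2.94, -0.07], [-3.05, 3.05]. Speed limits (rad/s): [2.57, 2.57, 3.14, 3.14, 3.14, 3.14].

## Interface

Orientations are given as a 3x3 rotation matrix whose columns are the frame's x, y, z axes.
In Python, from station import arm gives the robot as it stands. The module is installed in compiled form; this text tells all that it offers.
- The arm moves only by the tool move_arm, never from a script. Its argument "targets" is a list of rows, each an object with "linear": the shift along the tool's x, y, z normalised to -1 to 1, where 1 is 20 mm, a list of three; "delta_rot": the turn, a rotation vector about the tool's x, y, z normalised to -1 to 1, where 1 is 4 degrees, a list of three; "gripper": the closure, from 0 (fully open) to 1 (shut). A call has 1 to 10 rows; each row shifts and turns the commanded pose from where the row before left it, along the tool's axes as they then stand; what a row does not reach is not made up. A row lasts 1/12 s, in which the tool goes at most 41.7 mm and 7.16 degrees, less where a joint would pass 70% of its speed; a pose out of reach is approached as far as the arm can. A call with a number of a shift or a turn outside -1 to 1 is refused whole. A call with a gripper value outside its range is refused whole. The fingers move at their own pace and stop on an object; "newtons" is the grip in N (left out, the last holds). Time passes only in rows, so rows that do not move let the fingers close. It gives the time, the measured TCP pose, the force, the opening and the grip force at its end, in the units of the state.
- arm.get_obs(): the state, without advancing time (a new reading comes with each control period).
- arm.read_camera(name): name is "side" or "top"; returns a dict with "img" (480x640x3 uint8, red, green, blue), "K" (3x3 intrinsics, pixels), "rvec" (rotation vector, rad) and "tvec" (3), from world to camera coordinates, as OpenCV has them. Camera axes: x right, y down, z forward; pixel columns grow to the right and rows downward; lengths in m; the calibration is good to about 2 mm. A picture is of the moment at which its call begins. There is no depth.
- arm.hand_in(): hands the job in; it is judged then, once.
Trained networks look in the newest picture that a camera, given by its name, has taken for a name from the list of things; names that differ only in an ending like _2 or _b are one class to them, and where a whole thing is asked for, a point or a joint stands for the part that bears it (a point fixed in the world has none). Each returns a list of dicts, best first, with "conf" (0 to 1); they miss things now and then, are a little off and sometimes report something else, mostly with a low value. They report only what shows in the picture. A call takes as long as a camera call.
- arm.spot_in(camera, target): "point" ([x, y, z] in m, in world coordinates, good to about 4 mm: the middle of the surface that is visible of it).
- arm.masks_of(camera, target): "region" (480x640 bool, what is visible of it).
- arm.landmark_of(camera, target): "point" ([x, y, z] in m, in world coordinates, good to about 4 mm: a listed point, or the origin of a listed thing).
The state is a dict: "t": time; "qpos": joint angles; "qvel": joint speeds; "joint_efforts": joint torques, N m; "eef_pos": TCP position; "tcp_rot": TCP orientation; "ft_force": force on the tool from outside, world axes, zero at the start; "wrist_torque": the same for the moment, N m; "gripper_width": finger opening in m; "grip_force": force on a finger pad.
Only numpy, scipy, OpenCV 4.12 (cv2) and the standard library are available. Lean on these libraries where they do the work, as an engineer would, in place of code of your own. Each camera call takes 0.05 s, during which the arm holds its last target. There are 200 camera calls.

## Working session

There is one attempt and no reset: what is moved stays moved. The work goes in short steps, Python scripts to look and compute and a tool call to move; the robot and the scene stay as the last step left them, time stands still between calls to the robot, and variables do not carry over. Pictures are saved under pics/ and viewed, at most 10 in all, crops included, and the job is handed in when it is done.

Besides the shell and the picture viewer there is one more tool, called after ">>>" by a JSON object that holds its "fn" and its "kwargs". move_arm: Moves the arm, as the interface text tells. Scaled input: -1 to 1 covers 20 mm each way for a shift and 4 degrees each way for a turn. Its arguments: {"type":"object","properties":{"targets":{"type":"array","items":{"type":"object","properties":{"linear":{"type":"array","items":{"type":"number"}},"delta_rot":{"type":"array","items":{"type":"number"}},"gripper":{"type":"number"}}}},"newtons":{"type":"number"}},"required":["targets"]}

```bash
mkdir -p pics; cat > h.py <<'E'
import numpy as np,cv2
from station import arm
def save(cam,fn):
    d=arm.read_camera(cam); cv2.imwrite('pics/'+fn,d['img'][:,:,::-1]); return d
def lm(cam,n):
    r=arm.landmark_of(cam,n); print(cam,n,[(np.round(q['point'],4).tolist(),round(q['conf'],2)) for q in r[:2]])
def state():
    o=arm.get_obs(); print(round(o['t'],2),np.round(o['eef_pos'],4),np.round(o['tcp_rot'],3).tolist(),np.round(o['qpos'],3),o['gripper_width'],o['grip_force'])
E
python3 - <<'E'
from h import *
state()
for c in('top','side'):
    d=save(c,c+'0.png')
    print(c,(-cv2.Rodrigues(d['rvec'])[0].T@d['tvec'].reshape(3)).round(3),d['K'][0,0])
    for n in['rack_center','cradle','cradle_gap','bay','arch_mouth','set_down','home','roller','pipette_stand','vial_a','vial_b','dropper','petri']: lm(c,n)
print(arm.get_obs()['t'])
E
```

```text
0.0 [0.2374 0.4956 0.2384] [[0.902, -0.432, -0.001], [-0.432, -0.902, -0.002], [0.0, 0.002, -1.0]] [ 1.409  0.256  0.107 -0.    -1.424 -0.285] 0.08552090700925936 0.0
top [ 0.323 -0.033  1.129] 433.36512634460365
top rack_center [([0.526, -0.3279, 0.0237], 0.8)]
top cradle [([0.5318, -0.3232, 0.0002], 0.67)]
top cradle_gap [([0.5306, -0.3223, 0.0249], 0.62), ([0.6149, 0.1363, -0.0032], 0.39)]
top bay [([0.5447, 0.2343, 0.0], 0.6)]
top arch_mouth [([0.517, 0.2392, 0.0037], 0.77)]
top set_down [([0.4442, 0.2337, 0.0225], 0.92)]
top home [([0.5425, 0.2327, 0.023], 0.73), ([0.5304, -0.3256, 0.0245], 0.42)]
top roller [([0.5965, 0.2153, 0.0166], 0.58)]
top pipette_stand []
top vial_a [([0.6083, 0.3328, 0.0017], 0.66), ([0.6481, -0.301, 0.0028], 0.61)]
top vial_b [([0.6083, 0.3328, 0.0017], 0.66), ([0.6481, -0.301, 0.0028], 0.61)]
top dropper [([0.615, 0.1336, -0.0009], 0.57)]
top petri [([0.4196, -0.0575, 0.0055], 0.98), ([0.4469, 0.2364, 0.0273], 0.68)]
side [0.43  0.888 0.548] 467.3526435796979
side rack_center [([0.5294, -0.3222, 0.0221], 0.6)]
side cradle [([0.5318, -0.3217, -0.0001], 0.67), ([0.648, -0.3019, -0.0008], 0.38)]
side cradle_gap [([0.524, -0.3208, 0.0223], 0.75), ([0.4235, -0.0555, 0.0006], 0.34)]
side bay [([0.5386, 0.2379, -0.0003], 0.77)]
side arch_mouth [([0.5203, 0.2372, 0.0034], 0.7), ([0.5996, 0.2171, 0.0193], 0.55)]
side set_down [([0.4455, 0.2341, 0.0171], 0.86)]
side home [([0.541, 0.2335, 0.0193], 0.67)]
side roller [([0.5967, 0.214, 0.0212], 0.75)]
side pipette_stand []
side vial_a [([0.6095, 0.3349, 0.0028], 0.86), ([0.6483, -0.3031, -0.0007], 0.66)]
side vial_b [([0.6095, 0.3349, 0.0028], 0.86), ([0.6483, -0.3031, -0.0007], 0.66)]
side dropper [([0.6152, 0.1328, -0.0041], 0.81)]
side petri [([0.423, -0.056, 0.0027], 0.57)]
1.4
```

View pics/top0.png

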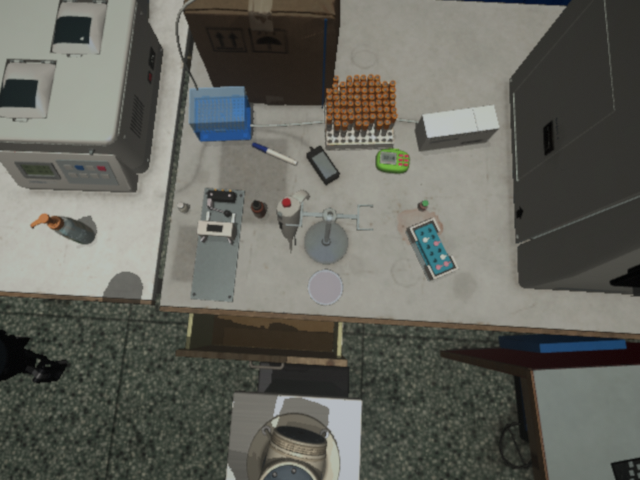

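View pics/side0.png

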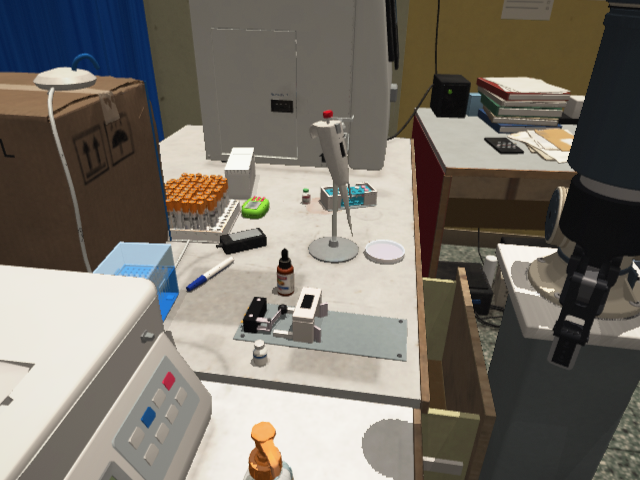

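Top view: the cradle with the teal rack is around (432,247). The bay plate is around (217,245), with its arch at (216,228) and the switch at (222,196). The stand is at (325,240). Next I'll measure the yaws from masks.

```bash
cat >> h.py <<'E'
def back(d,px,z):
    R=cv2.Rodrigues(d['rvec'])[0];t=d['tvec'].reshape(3)
    u=cv2.undistortPoints(np.array(px,float).reshape(-1,1,2),d['K'],None).reshape(-1,2)
    r=np.c_[u,np.ones(len(u))]@R; c=-R.T@t
    return c+r*((z-c[2])/r[:,2])[:,None]
def rect(d,m,z):
    m=cv2.morphologyEx(m.astype(np.uint8),cv2.MORPH_OPEN,np.ones((3,3)))
    p=back(d,np.argwhere(m)[:,::-1],z)[:,:2]
    c,s,a=cv2.minAreaRect((p*1000).astype(np.float32)); print('rect',np.round(c,1),np.round(s,1),round(a,2))
    q=p-p.mean(0); w,v=np.linalg.eigh(q.T@q); e=v[:,1]; print(' pca yaw',np.degrees(np.arctan2(e[1],e[0])).round(2),p.mean(0).round(4))
E
python3 - <<'E'
from h import *
d=arm.read_camera('top')
for n,z in(('bay',.003),('cradle',.003),('rack_center',.038)):
    for q in arm.masks_of('top',n)[:2]:
        print(n,q['conf'],q['region'].sum()); rect(d,q['region'],z)
im=cv2.resize(d['img'][170:310,160:480,::-1],None,fx=2.5,fy=2.5,interpolation=cv2.INTER_CUBIC)
cv2.imwrite('pics/c0.png',im)
E
```

```text
bay 0.72 4805
rect [518.3 239. ] [118.1 304.2] 89.48
 pca yaw 178.95 [0.5139 0.237 ]
cradle 0.98 659
rect [ 536.3 -326.9] [148.9  91.8] 26.28
 pca yaw -159.17 [ 0.5355 -0.3153]
rack_center 0.69 1076
rect [ 528.1 -318.7] [123.5  63.1] 26.02
 pca yaw -154.42 [ 0.5278 -0.3199]
```

View pics/c0.png

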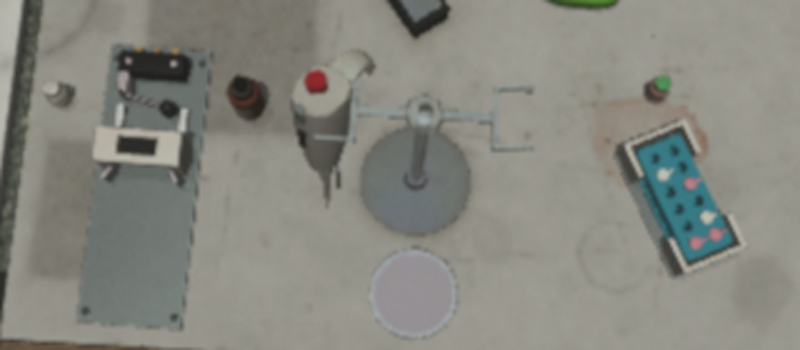

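```bash
python3 - <<'E'
from h import *
d=arm.read_camera('top')
f=lambda l:np.array([[160+(x+.5)/2.5-.5,170+(y+.5)/2.5-.5] for x,y in l])
P=back(d,f([(80,322),(182,330),(211,50),(113,44)]),.003)[:,:2];print(P.round(4))
for a,b in((0,3),(1,2)):
    v=P[b]-P[a];print(np.linalg.norm(v).round(4),np.degrees(np.arctan2(v[1],v[0])))
c=P.mean(0);print(c)
# subpixel refine by canny edges along the long sides of the apron
m=max(arm.masks_of('top','bay'),key=lambda q:q['conf'])['region']
for side in(0,1):
    L=[]
    for r in range(238,295):
        xs=np.flatnonzero(m[r]); 
        if len(xs): L.append((xs[0]-.5 if side==0 else xs[-1]+.5,r))
    B=back(d,L,.003); k=np.polyfit(B[:,0],B[:,1],1); print('edge y=',k[0],'x+',k[1],'resid',np.std(B[:,1]-np.polyval(k,B[:,0])), 'at .445',np.polyval(k,.445))
# cradle white corners
Q=back(d,f([(628,150),(690,121),(745,243),(676,275)]),.044)[:,:2];print(Q.round(4),Q.mean(0))
for a,b in((3,0),(2,1)):
    v=Q[b]-Q[a];print(np.linalg.norm(v),np.degrees(np.arctan2(v[1],v[0])))
for n in('vial_a','home','cradle_gap','set_down'):
  for c in('top','side'): arm.read_camera(c); lm(c,n)
E
```

```text
[[0.3707 0.2873]
 [0.3686 0.1815]
 [0.6699 0.179 ]
 [0.6706 0.2861]]
0.3 -0.23575385389379952
0.3013 -0.48251217471226643
[0.51994325 0.23347648]
edge y= -0.014302347080826406 x+ 0.2983237198239488 resid 0.0007602601742363625 at .445 0.29195917537298105
edge y= -0.014468241516747183 x+ 0.18857150433683653 resid 0.0007595623363444704 at .445 0.18213313686188404
[[ 0.5749 -0.2653]
 [ 0.6091 -0.3287]
 [ 0.4856 -0.3839]
 [ 0.4494 -0.3146]] [ 0.52976494 -0.32312677]
0.13477512508377001 21.480866178778776
0.13523268893846088 24.06913166926181
top vial_a [([0.6494, -0.3016, 0.0013], 0.45), ([0.5429, 0.2333, 0.0221], 0.43)]
side vial_a [([0.6496, -0.3033, -0.0005], 0.56), ([0.6075, 0.3351, 0.0016], 0.55)]
top home [([0.544, 0.2326, 0.023], 0.77), ([0.4171, -0.0551, 0.0055], 0.36)]
side home [([0.5397, 0.2346, 0.0224], 0.62)]
top cradle_gap [([0.53, -0.3232, 0.0244], 0.83)]
side cradle_gap [([0.5254, -0.3221, 0.0194], 0.69)]
top set_down [([0.4436, 0.2322, 0.0217], 0.82)]
side set_down [([0.4454, 0.2358, 0.018], 0.85)]
```

>>> {"fn": "move_arm", "kwargs": {"targets": [{"linear":[0,1,0],"gripper":0},{"linear":[0,1,0],"gripper":0},{"linear":[0,1,0],"gripper":0},{"linear":[0,1,0],"gripper":0},{"linear":[0,1,0],"gripper":0},{"linear":[0,1,0],"gripper":0},{"linear":[0,1,0],"gripper":0},{"linear":[0,1,0],"gripper":0},{"linear":[0,1,0],"gripper":0},{"linear":[0,1,0],"gripper":0}]}}

```text
invalid input
```

>>> {"fn": "move_arm", "kwargs": {"targets": [{"linear":[0,1,0],"gripper":0},{"linear":[0.5,1,0],"delta_rot":[0,0,0.5],"gripper":0},{"linear":[1,0.3,0],"delta_rot":[0,0,0.95],"gripper":0},{"linear":[1,0,0],"delta_rot":[0,0,0.95],"gripper":0},{"linear":[1,0,0],"delta_rot":[0,0,0.95],"gripper":0},{"linear":[1,0,0],"delta_rot":[0,0,0.95],"gripper":0},{"linear":[1,0,0],"delta_rot":[0,0,0.95],"gripper":0},{"linear":[1,0,0],"delta_rot":[0,0,0.95],"gripper":0},{"linear":[1,0,0],"delta_rot":[0,0,0.95],"gripper":0},{"linear":[1,0,0],"delta_rot":[0,0,0.95],"gripper":0}]}}

```text
invalid input
```

>>> {"fn": "move_arm", "kwargs": {"targets": [{"linear":[0,1,0],"delta_rot":[0,0,0],"gripper":0},{"linear":[0,1,0],"delta_rot":[0,0,0],"gripper":0},{"linear":[0,1,0],"delta_rot":[0,0,0],"gripper":0},{"linear":[0,1,0],"delta_rot":[0,0,0],"gripper":0},{"linear":[0,1,0],"delta_rot":[0,0,0],"gripper":0},{"linear":[0,1,0],"delta_rot":[0,0,0],"gripper":0},{"linear":[0,1,0],"delta_rot":[0,0,0],"gripper":0},{"linear":[0,1,0],"delta_rot":[0,0,0],"gripper":0},{"linear":[0,1,0],"delta_rot":[0,0,0],"gripper":0},{"linear":[0,1,0],"delta_rot":[0,0,0],"gripper":0}]}}

```text
t: 3.33
eef_pos: [0.1509, 0.3147, 0.2393]
tcp_rot: [[0.902, -0.432, -0.0], [-0.432, -0.902, 0.0], [-0.0, -0.0, -1.0]]
ft_force: [-0.3, 0.3, 0.4]
gripper_width: 0.0855
grip_force: 0.0
```

>>> {"fn": "move_arm", "kwargs": {"targets": [{"linear":[0.3,1,0],"delta_rot":[0,0,0.2],"gripper":0},{"linear":[0.5,1,0],"delta_rot":[0,0,0.5],"gripper":0},{"linear":[1,0.3,0],"delta_rot":[0,0,0.95],"gripper":0},{"linear":[1,0,0],"delta_rot":[0,0,0.95],"gripper":0},{"linear":[1,0,0],"delta_rot":[0,0,0.95],"gripper":0},{"linear":[1,0,0],"delta_rot":[0,0,0.95],"gripper":0},{"linear":[1,0,0],"delta_rot":[0,0,0.95],"gripper":0},{"linear":[1,0,0],"delta_rot":[0,0,0.95],"gripper":0},{"linear":[1,0,0],"delta_rot":[0,0,0.95],"gripper":0},{"linear":[1,0,0],"delta_rot":[0,0,0.95],"gripper":0}]}}

```text
t: 4.17
eef_pos: [0.2638, 0.1614, 0.2394]
tcp_rot: [[0.515, -0.857, 0.0], [-0.857, -0.515, 0.0], [-0.0, -0.001, -1.0]]
ft_force: [-0.4, -0.1, -0.3]
gripper_width: 0.0854
grip_force: 0.0
```

>>> {"fn": "move_arm", "kwargs": {"targets": [{"linear":[1,0,0],"delta_rot":[0,0,0.95],"gripper":0},{"linear":[1,0,0],"delta_rot":[0,0,0.95],"gripper":0},{"linear":[1,0,0],"delta_rot":[0,0,0.95],"gripper":0},{"linear":[1,0,0],"delta_rot":[0,0,0.95],"gripper":0},{"linear":[1,0,0],"delta_rot":[0,0,0.95],"gripper":0},{"linear":[1,0,0],"delta_rot":[0,0,0.95],"gripper":0},{"linear":[1,0,0],"delta_rot":[0,0,0.95],"gripper":0},{"linear":[1,0,0],"delta_rot":[0,0,0.95],"gripper":0},{"linear":[1,0,0],"delta_rot":[0,0,0.95],"gripper":0},{"linear":[1,0,0],"delta_rot":[0,0,0.95],"gripper":0}]}}

```text
t: 5.0
eef_pos: [0.3111, -0.0293, 0.2395]
tcp_rot: [[-0.122, -0.993, 0.001], [-0.993, 0.122, 0.0], [-0.0, -0.001, -1.0]]
ft_force: [0.2, -1.3, 1.2]
gripper_width: 0.0854
grip_force: 0.0
```

>>> {"fn": "move_arm", "kwargs": {"targets": [{"linear":[1,0,0],"delta_rot":[0,0,1],"gripper":0},{"linear":[1,0,0],"delta_rot":[0,0,1],"gripper":0},{"linear":[1,0,0],"delta_rot":[0,0,1],"gripper":0},{"linear":[1,0,0],"delta_rot":[0,0,1],"gripper":0},{"linear":[1,0,0],"delta_rot":[0,0,1],"gripper":0},{"linear":[1,-0.5,0],"delta_rot":[0,0,1],"gripper":0},{"linear":[1,-1,0],"delta_rot":[0,0,1],"gripper":0},{"linear":[1,-1,0],"delta_rot":[0,0,1],"gripper":0},{"linear":[0.5,-1,0],"delta_rot":[0,0,1],"gripper":0},{"linear":[0,-1,0],"delta_rot":[0,0,1],"gripper":0}]}}

```text
t: 5.83
eef_pos: [0.3211, -0.238, 0.2394]
tcp_rot: [[-0.733, -0.68, 0.0], [-0.68, 0.733, -0.0], [0.0, -0.0, -1.0]]
ft_force: [0.9, 0.1, 0.0]
gripper_width: 0.0853
grip_force: 0.0
```

```bash
cat >> h.py <<'E'
def delta(p,yaw):
    """tool-frame units to reach p (TCP) and tool-x yaw deg"""
    o=arm.get_obs();R=o['tcp_rot'];y=np.degrees(np.arctan2(R[1,0],R[0,0]))
    print('yaw',y.round(2),'turn units about tool z',(-((yaw-y+180)%360-180)/4).round(2))
    print('shift units now',(R.T@(np.array(p)-o['eef_pos'])/.02).round(2))
    a=np.radians(yaw);Rn=np.array([[np.cos(a),np.sin(a),0],[np.sin(a),-np.cos(a),0],[0,0,-1]])
    print('shift units after turn',(Rn.T@(np.array(p)-o['eef_pos'])/.02).round(2))
E
python3 - <<'E'
from h import *
state();delta([.529,-.3225,.10],-155)
E
```

```text
5.83 [ 0.3211 -0.238   0.2394] [[-0.733, -0.68, 0.0], [-0.68, 0.733, -0.0], [0.0, -0.0, -1.0]] [-0.241 -0.049 -0.236  0.    -1.383 -0.582] 0.08526997937623268 0.0
yaw -137.12 turn units about tool z 4.47
shift units now [ -4.74 -10.17   6.98]
shift units after turn [-7.64 -8.22  6.97]
```

>>> {"fn": "move_arm", "kwargs": {"targets": [{"linear":[-0.6,-1,0],"delta_rot":[0,0,0.88],"gripper":0},{"linear":[-0.6,-1,0],"delta_rot":[0,0,0.88],"gripper":0},{"linear":[-0.8,-1,0],"delta_rot":[0,0,0.88],"gripper":0},{"linear":[-0.8,-1,0],"delta_rot":[0,0,0.88],"gripper":0},{"linear":[-0.8,-1,0],"delta_rot":[0,0,0.88],"gripper":0},{"linear":[-1,-1,1],"delta_rot":[0,0,0],"gripper":0},{"linear":[-1,-1,1],"delta_rot":[0,0,0],"gripper":0},{"linear":[-0.5,-1,1],"delta_rot":[0,0,0],"gripper":0},{"linear":[0,0,1],"delta_rot":[0,0,0],"gripper":0},{"linear":[0,0,0],"delta_rot":[0,0,0],"gripper":0}]}}

```text
t: 6.67
eef_pos: [0.5081, -0.3063, 0.1537]
tcp_rot: [[-0.902, -0.431, -0.008], [-0.431, 0.902, 0.004], [0.006, 0.008, -1.0]]
ft_force: [-0.5, 0.6, -0.9]
gripper_width: 0.0854
grip_force: 0.0
```

```bash
python3 - <<'E'
from h import *
d=save('side','s1.png')
e=arm.read_camera('top')
a=cv2.resize(d['img'][100:280,240:480],None,fx=1.65,fy=1.65);b=cv2.resize(e['img'][190:310,350:510],(396,297))
cv2.imwrite('pics/m1.png',np.hstack([a[:297,:396],b])[:,:,::-1])
for q in arm.masks_of('top','rack_center')[:1]: rect(e,q['region'],.038)
lm('side','rack_center');lm('top','rack_center');lm('side','cradle_gap')
state();delta([.529,-.3225,.019],-155)
E
```

```text
rect [ 527.5 -319.1] [124.8  61.9] 25.86
 pca yaw -166.41 [ 0.5132 -0.3329]
side rack_center [([0.5286, -0.3265, 0.0192], 0.61)]
top rack_center [([0.5295, -0.3256, 0.0232], 0.94)]
side cradle_gap [([0.5267, -0.3205, 0.024], 0.76), ([0.6083, 0.3342, 0.0003], 0.7)]
6.97 [ 0.5102 -0.3074  0.1615] [[-0.902, -0.432, 0.003], [-0.432, 0.902, -0.001], [-0.002, -0.003, -1.0]] [-0.28   0.375  0.078  0.    -1.271 -0.844] 0.08511190129204065 0.0
yaw -154.38 turn units about tool z 0.15
shift units now [-0.51 -1.07  7.13]
shift units after turn [-0.53 -1.08  7.13]
```

View pics/m1.png

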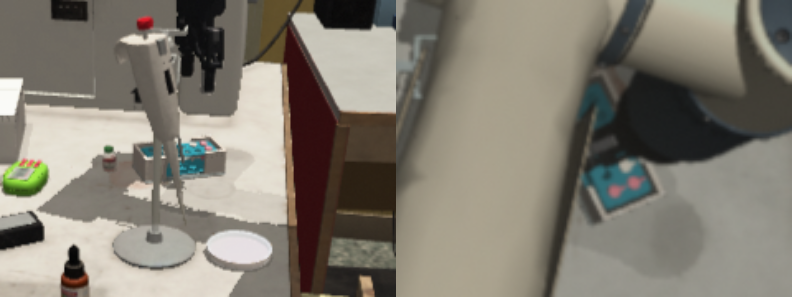

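>>> {"fn": "move_arm", "kwargs": {"targets": [{"linear":[-0.48,-1,0],"delta_rot":[0,0,0],"gripper":0},{"linear":[0,-0.12,0],"delta_rot":[0,0,0],"gripper":0},{"linear":[0,0,1],"delta_rot":[0,0,0],"gripper":0},{"linear":[0,0,1],"delta_rot":[0,0,0],"gripper":0},{"linear":[0,0,1],"delta_rot":[0,0,0],"gripper":0},{"linear":[0,0,1],"delta_rot":[0,0,0],"gripper":0},{"linear":[0,0,1],"delta_rot":[0,0,0],"gripper":0},{"linear":[0,0,0.6],"delta_rot":[0,0,0],"gripper":0},{"linear":[0,0,0.4],"delta_rot":[0,0,0],"gripper":0},{"linear":[0,0,0],"delta_rot":[0,0,0],"gripper":0}]}}

```text
t: 7.8
eef_pos: [0.5273, -0.3229, 0.0384]
tcp_rot: [[-0.902, -0.432, -0.002], [-0.432, 0.902, 0.001], [0.001, 0.001, -1.0]]
ft_force: [-0.2, 0.4, 0.1]
gripper_width: 0.0856
grip_force: 0.0
```

>>> {"fn": "move_arm", "kwargs": {"targets": [{"linear":[0,0,0.45],"delta_rot":[0,0,0],"gripper":0},{"linear":[0,0,0.45],"delta_rot":[0,0,0],"gripper":0},{"linear":[0,0,0],"delta_rot":[0,0,0],"gripper":0},{"linear":[0,0,0],"delta_rot":[0,0,0],"gripper":0},{"linear":[0,0,0],"delta_rot":[0,0,0],"gripper":0}]}}

```text
t: 8.22
eef_pos: [0.5283, -0.3235, 0.0217]
tcp_rot: [[-0.902, -0.432, 0.001], [-0.432, 0.902, -0.0], [-0.0, -0.001, -1.0]]
ft_force: [0.5, -0.4, -0.5]
gripper_width: 0.0855
grip_force: 0.0
```

>>> {"fn": "move_arm", "kwargs": {"newtons": 40, "targets": [{"linear":[0,0,0],"delta_rot":[0,0,0],"gripper":1},{"linear":[0,0,0],"delta_rot":[0,0,0],"gripper":1},{"linear":[0,0,0],"delta_rot":[0,0,0],"gripper":1},{"linear":[0,0,0],"delta_rot":[0,0,0],"gripper":1},{"linear":[0,0,0],"delta_rot":[0,0,0],"gripper":1},{"linear":[0,0,0],"delta_rot":[0,0,0],"gripper":1},{"linear":[0,0,0],"delta_rot":[0,0,0],"gripper":1},{"linear":[0,0,0],"delta_rot":[0,0,0],"gripper":1}]}}

```text
t: 8.88
eef_pos: [0.5287, -0.3238, 0.0222]
tcp_rot: [[-0.902, -0.432, 0.002], [-0.432, 0.902, -0.001], [-0.001, -0.002, -1.0]]
ft_force: [-0.6, -0.9, 6.1]
gripper_width: 0.0506
grip_force: 41.6
```

>>> {"fn": "move_arm", "kwargs": {"targets": [{"linear":[0,0,-0.4],"delta_rot":[0,0,0],"gripper":1},{"linear":[0,0,-0.7],"delta_rot":[0,0,0],"gripper":1},{"linear":[0,0,-1],"delta_rot":[0,0,0],"gripper":1},{"linear":[0,0,-1],"delta_rot":[0,0,0],"gripper":1},{"linear":[0,0,-1],"delta_rot":[0,0,0],"gripper":1},{"linear":[0,0,-1],"delta_rot":[0,0,0],"gripper":1},{"linear":[0,0,0],"delta_rot":[0,0,0],"gripper":1},{"linear":[0,0,0],"delta_rot":[0,0,0],"gripper":1}]}}

```text
t: 9.55
eef_pos: [0.528, -0.3228, 0.1234]
tcp_rot: [[-0.902, -0.432, 0.001], [-0.432, 0.902, 0.001], [-0.001, 0.001, -1.0]]
ft_force: [0.2, -0.0, -4.4]
gripper_width: 0.0506
grip_force: 43.7
```

```bash
python3 - <<'E'
from h import *
d=arm.read_camera('side')
cv2.imwrite('pics/s2.png',cv2.resize(d['img'][120:260,240:440],None,fx=3,fy=3)[:,:,::-1])
state()
E
```

```text
9.6 [ 0.5273 -0.3225  0.122 ] [[-0.902, -0.432, -0.002], [-0.432, 0.902, 0.002], [0.001, 0.003, -1.0]] [-0.297  0.446  0.085 -0.002 -1.212 -0.827] 0.0507510585377376 43.68035852909088
```

View pics/s2.png

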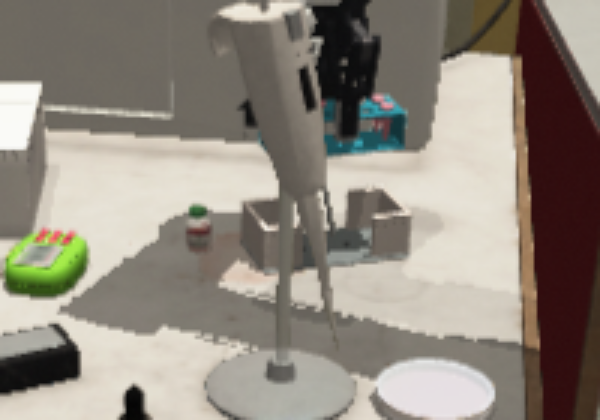

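>>> {"fn": "move_arm", "kwargs": {"targets": [{"linear":[0.4,0.6,0],"delta_rot":[0,0,0],"gripper":1},{"linear":[0.64,0.97,0],"delta_rot":[0,0,0],"gripper":1},{"linear":[0.64,0.97,0],"delta_rot":[0,0,0],"gripper":1},{"linear":[0.64,0.97,0],"delta_rot":[0,0,0],"gripper":1},{"linear":[0.64,0.97,0],"delta_rot":[0,0,0],"gripper":1},{"linear":[0.64,0.97,0],"delta_rot":[0,0,0],"gripper":1},{"linear":[0.64,0.97,0],"delta_rot":[0,0,0],"gripper":1},{"linear":[0.64,0.97,0],"delta_rot":[0,0,0],"gripper":1},{"linear":[0.64,0.97,0],"delta_rot":[0,0,0],"gripper":1},{"linear":[0.64,0.97,0],"delta_rot":[0,0,0],"gripper":1}]}}

```text
t: 10.43
eef_pos: [0.3338, -0.2072, 0.1214]
tcp_rot: [[-0.902, -0.432, -0.004], [-0.432, 0.902, 0.002], [0.003, 0.003, -1.0]]
ft_force: [0.8, 0.2, -2.6]
gripper_width: 0.0506
grip_force: 43.7
```

>>> {"fn": "move_arm", "kwargs": {"targets": [{"linear":[0,1,0],"delta_rot":[0,0,0.65],"gripper":1},{"linear":[-0.2,1,0],"delta_rot":[0,0,0.65],"gripper":1},{"linear":[-0.2,1,0],"delta_rot":[0,0,0.65],"gripper":1},{"linear":[-0.2,1,0],"delta_rot":[0,0,0.65],"gripper":1},{"linear":[-0.2,1,0],"delta_rot":[0,0,0.65],"gripper":1},{"linear":[-0.2,1,0],"delta_rot":[0,0,0.65],"gripper":1},{"linear":[-0.1,1,0],"delta_rot":[0,0,0.65],"gripper":1},{"linear":[0,1,0],"delta_rot":[0,0,0.65],"gripper":1},{"linear":[0,1,0],"delta_rot":[0,0,0.65],"gripper":1},{"linear":[0,1,0],"delta_rot":[0,0,0.65],"gripper":1}]}}

```text
t: 11.27
eef_pos: [0.3077, -0.0088, 0.1218]
tcp_rot: [[-1.0, 0.01, -0.003], [0.01, 1.0, -0.001], [0.003, -0.001, -1.0]]
ft_force: [1.2, 0.2, -3.4]
gripper_width: 0.0506
grip_force: 43.7
```

>>> {"fn": "move_arm", "kwargs": {"targets": [{"linear":[0,1,0],"delta_rot":[0,0,0],"gripper":1},{"linear":[0,1,0],"delta_rot":[0,0,0],"gripper":1},{"linear":[0,1,0],"delta_rot":[0,0,0],"gripper":1},{"linear":[-0.1,1,0],"delta_rot":[0,0,0],"gripper":1},{"linear":[-0.2,1,0],"delta_rot":[0,0,0],"gripper":1},{"linear":[-0.3,1,0],"delta_rot":[0,0,0],"gripper":1},{"linear":[-0.4,1,0],"delta_rot":[0,0,0],"gripper":1},{"linear":[-0.6,1,0],"delta_rot":[0,0,0],"gripper":1},{"linear":[-0.8,1,0],"delta_rot":[0,0,0],"gripper":1},{"linear":[-0.8,1,0],"delta_rot":[0,0,0],"gripper":1}]}}

```text
t: 12.1
eef_pos: [0.3742, 0.1904, 0.1216]
tcp_rot: [[-1.0, 0.007, -0.003], [0.007, 1.0, -0.002], [0.003, -0.002, -1.0]]
ft_force: [0.0, -0.0, -2.4]
gripper_width: 0.0502
grip_force: 43.7
```

>>> {"fn": "move_arm", "kwargs": {"targets": [{"linear":[-1,0.8,0],"delta_rot":[0,0,0],"gripper":1},{"linear":[-1,0.8,0],"delta_rot":[0,0,0],"gripper":1},{"linear":[-0.8,0.4,0],"delta_rot":[0,0,0],"gripper":1},{"linear":[0,0,0.6],"delta_rot":[0,0,0],"gripper":1},{"linear":[0,0,0],"delta_rot":[0,0,0],"gripper":1},{"linear":[0,0,0],"delta_rot":[0,0,0],"gripper":1}]}}

```text
t: 12.6
eef_pos: [0.4297, 0.2286, 0.1092]
tcp_rot: [[-1.0, 0.008, -0.004], [0.008, 1.0, -0.003], [0.004, -0.003, -1.0]]
ft_force: [-0.0, 0.5, -2.6]
gripper_width: 0.0509
grip_force: 43.7
```

```bash
python3 - <<'E'
from h import *
d=save('side','s3.png');e=arm.read_camera('top')
a=cv2.resize(d['img'][200:400,200:440],(420,350));b=cv2.resize(e['img'][180:310,170:311],(380,350))
cv2.imwrite('pics/m3.png',np.hstack([a,b])[:,:,::-1])
for c in('side','top'):
    for n in('rack_center','set_down','arch_mouth','home'): lm(c,n)
state();delta([.445,.235,.0225],-180.6)
E
```

```text
side rack_center [([0.4337, 0.2291, 0.1097], 0.89), ([0.4207, -0.0548, -0.0004], 0.59)]
side set_down [([0.4475, 0.2334, 0.0173], 0.86)]
side arch_mouth [([0.5176, 0.2356, 0.0047], 0.66), ([0.6493, -0.299, -0.0007], 0.37)]
side home [([0.539, 0.2337, 0.022], 0.63)]
top rack_center [([0.4305, 0.2278, 0.1131], 0.96)]
top set_down [([0.444, 0.237, 0.0262], 0.68)]
top arch_mouth [([0.5169, 0.2365, 0.0034], 0.68)]
top home [([0.5416, 0.2333, 0.0235], 0.62)]
13.1 [0.4313 0.2299 0.1115] [[-1.0, 0.007, 0.0], [0.007, 1.0, 0.0], [-0.0, 0.0, -1.0]] [ 0.811  0.215 -0.282 -0.    -1.073 -2.389] 0.050607025537199354 43.68693172931671
yaw 179.6 turn units about tool z 0.05
shift units now [-0.68  0.26  4.45]
shift units after turn [-0.68  0.26  4.45]
```

View pics/m3.png

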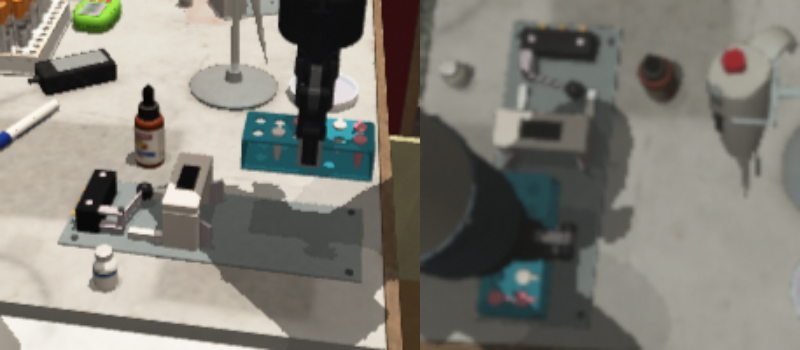

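>>> {"fn": "move_arm", "kwargs": {"targets": [{"linear":[-0.5,0.25,0],"delta_rot":[0,0,0],"gripper":1},{"linear":[0,0,1],"delta_rot":[0,0,0],"gripper":1},{"linear":[0,0,1],"delta_rot":[0,0,0],"gripper":1},{"linear":[0,0,1],"delta_rot":[0,0,0],"gripper":1},{"linear":[0,0,0.6],"delta_rot":[0,0,0],"gripper":1},{"linear":[0,0,0.3],"delta_rot":[0,0,0],"gripper":1},{"linear":[0,0,0.2],"delta_rot":[0,0,0],"gripper":1},{"linear":[0,0,0.2],"delta_rot":[0,0,0],"gripper":1},{"linear":[0,0,0],"delta_rot":[0,0,0],"gripper":1},{"linear":[0,0,0],"delta_rot":[0,0,0],"gripper":1}]}}

```text
t: 13.93
eef_pos: [0.4417, 0.2351, 0.0259]
tcp_rot: [[-1.0, 0.007, 0.001], [0.007, 1.0, 0.001], [-0.001, 0.001, -1.0]]
ft_force: [-0.2, 0.3, -2.8]
gripper_width: 0.0503
grip_force: 43.7
```

>>> {"fn": "move_arm", "kwargs": {"targets": [{"linear":[0,0,0.1],"delta_rot":[0,0,0],"gripper":1},{"linear":[0,0,0.05],"delta_rot":[0,0,0],"gripper":1},{"linear":[0,0,0],"delta_rot":[0,0,0],"gripper":1},{"linear":[0,0,0],"delta_rot":[0,0,0],"gripper":1}]}}

```text
t: 14.27
eef_pos: [0.4414, 0.2348, 0.0224]
tcp_rot: [[-1.0, 0.007, 0.0], [0.007, 1.0, 0.0], [-0.0, 0.0, -1.0]]
ft_force: [0.0, 0.3, -3.1]
gripper_width: 0.0505
grip_force: 43.7
```

>>> {"fn": "move_arm", "kwargs": {"targets": [{"linear":[0,0,0.05],"delta_rot":[0,0,0],"gripper":1},{"linear":[0,0,0],"delta_rot":[0,0,0],"gripper":1},{"linear":[0,0,0],"delta_rot":[0,0,0],"gripper":0},{"linear":[0,0,0],"delta_rot":[0,0,0],"gripper":0},{"linear":[0,0,0],"delta_rot":[0,0,0],"gripper":0},{"linear":[0,0,0],"delta_rot":[0,0,0],"gripper":0},{"linear":[0,0,0],"delta_rot":[0,0,0],"gripper":0},{"linear":[0,0,0],"delta_rot":[0,0,0],"gripper":0},{"linear":[0,0,0],"delta_rot":[0,0,0],"gripper":0},{"linear":[0,0,0],"delta_rot":[0,0,0],"gripper":0}]}}

```text
t: 15.1
eef_pos: [0.4414, 0.2347, 0.0213]
tcp_rot: [[-1.0, 0.007, 0.0], [0.007, 1.0, -0.0], [-0.0, -0.0, -1.0]]
ft_force: [0.4, 0.3, -0.3]
gripper_width: 0.0857
grip_force: 0.0
```

```bash
python3 - <<'E'
from h import *
d=arm.read_camera('side');e=arm.read_camera('top')
lm('side','rack_center');lm('top','rack_center');lm('side','roller')
state()
E
```

```text
side rack_center [([0.442, 0.2354, 0.0232], 0.63)]
top rack_center [([0.4423, 0.2348, 0.0258], 0.78), ([0.6453, -0.3038, -0.003], 0.28)]
side roller [([0.5971, 0.2167, 0.0238], 0.65)]
15.35 [0.4413 0.2348 0.0213] [[-1.0, 0.007, 0.0], [0.007, 1.0, -0.0], [-0.0, -0.0, -1.0]] [ 0.803  0.34  -0.378  0.    -0.853 -2.381] 0.08544188777354814 0.0
```

>>> {"fn": "move_arm", "kwargs": {"newtons": 30, "targets": [{"linear":[0.8,0,0],"delta_rot":[0,0,0],"gripper":0},{"linear":[0.8,0,0],"delta_rot":[0,0,0],"gripper":0},{"linear":[0.65,0,0],"delta_rot":[0,0,0],"gripper":0},{"linear":[0,0,0],"delta_rot":[0,0,0],"gripper":0},{"linear":[0,0,0],"delta_rot":[0,0,0],"gripper":1},{"linear":[0,0,0],"delta_rot":[0,0,0],"gripper":1},{"linear":[0,0,0],"delta_rot":[0,0,0],"gripper":1},{"linear":[0,0,0],"delta_rot":[0,0,0],"gripper":1},{"linear":[0,0,0],"delta_rot":[0,0,0],"gripper":1},{"linear":[0,0,0],"delta_rot":[0,0,0],"gripper":1}]}}

```text
t: 16.18
eef_pos: [0.397, 0.2352, 0.0216]
tcp_rot: [[-1.0, 0.007, 0.001], [0.007, 1.0, 0.0], [-0.001, 0.0, -1.0]]
ft_force: [0.1, -0.1, 3.2]
gripper_width: 0.0511
grip_force: 30.8
```

>>> {"fn": "move_arm", "kwargs": {"targets": [{"linear":[0,0,0],"delta_rot":[0,0,0],"gripper":1},{"linear":[0,0,0],"delta_rot":[0,0,0],"gripper":1},{"linear":[0,0,0],"delta_rot":[0,0,0],"gripper":1}]}}

```text
t: 16.43
eef_pos: [0.397, 0.2353, 0.0216]
tcp_rot: [[-1.0, 0.007, 0.001], [0.007, 1.0, 0.0], [-0.001, 0.0, -1.0]]
ft_force: [3.5, -1.5, 3.6]
gripper_width: 0.0512
grip_force: 30.8
```

```bash
python3 - <<'E'
from h import *
d=arm.read_camera('side');e=arm.read_camera('top')
cv2.imwrite('pics/m4.png',np.hstack([cv2.resize(d['img'][240:360,210:420],(525,300)),cv2.resize(e['img'][180:310,180:288],(249,300))])[:,:,::-1])
for c in('side','top'):
    for n in('rack_center','home','roller'):
        lm(c,n)
state()
E
```

```text
side rack_center [([0.4413, 0.235, 0.0221], 0.72), ([0.4248, -0.055, -0.0028], 0.56)]
side home []
side roller [([0.5966, 0.2167, 0.0196], 0.73), ([0.4443, 0.2357, 0.0212], 0.39)]
top rack_center [([0.4432, 0.2364, 0.0249], 0.62)]
top home [([0.5424, 0.2318, 0.0254], 0.57), ([0.5457, 0.2353, -0.0018], 0.42)]
top roller [([0.5961, 0.2167, 0.0219], 0.53)]
16.83 [0.3968 0.2353 0.0216] [[-1.0, 0.007, 0.001], [0.007, 1.0, 0.0], [-0.001, 0.0, -1.0]] [ 8.770e-01  2.750e-01 -4.770e-01  1.000e-03 -8.180e-01 -2.455e+00] 0.05122080453251591 30.883989930152893
```

View pics/m4.png

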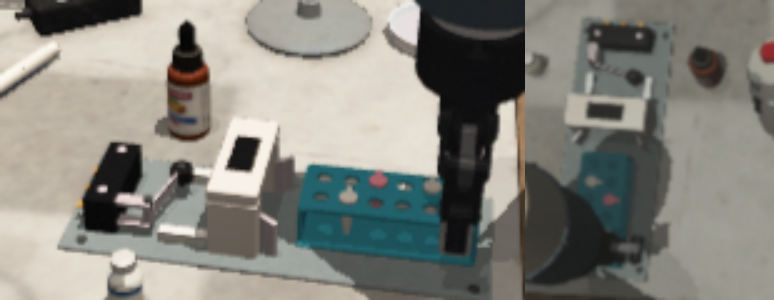

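>>> {"fn": "move_arm", "kwargs": {"targets": [{"linear":[-0.3,0,0],"delta_rot":[0,0,0],"gripper":1},{"linear":[-0.5,0,0],"delta_rot":[0,0,0],"gripper":1},{"linear":[-0.5,0,0],"delta_rot":[0,0,0],"gripper":1},{"linear":[-0.5,0,0],"delta_rot":[0,0,0],"gripper":1},{"linear":[-0.5,0,0],"delta_rot":[0,0,0],"gripper":1},{"linear":[-0.2,0,0],"delta_rot":[0,0,0],"gripper":1},{"linear":[0,0,0],"delta_rot":[0,0,0],"gripper":1},{"linear":[0,0,0],"delta_rot":[0,0,0],"gripper":1}]}}

```text
t: 17.5
eef_pos: [0.4433, 0.234, 0.0215]
tcp_rot: [[-1.0, 0.008, -0.005], [0.008, 1.0, -0.001], [0.005, -0.001, -1.0]]
ft_force: [-11.8, -2.1, 17.8]
gripper_width: 0.051
grip_force: 31.8
```

>>> {"fn": "move_arm", "kwargs": {"targets": [{"linear":[-0.4,0,0],"delta_rot":[0,0,0],"gripper":1},{"linear":[-0.4,0,0],"delta_rot":[0,0,0],"gripper":1},{"linear":[-0.4,0,0],"delta_rot":[0,0,0],"gripper":1},{"linear":[-0.2,0,0],"delta_rot":[0,0,0],"gripper":1},{"linear":[0,0,0],"delta_rot":[0,0,0],"gripper":1},{"linear":[0,0,0],"delta_rot":[0,0,0],"gripper":1},{"linear":[0,0,0],"delta_rot":[0,0,0],"gripper":1}]}}

```text
t: 18.08
eef_pos: [0.471, 0.2338, 0.0215]
tcp_rot: [[-1.0, 0.008, -0.006], [0.008, 1.0, -0.001], [0.006, -0.001, -1.0]]
ft_force: [-11.9, -0.8, 18.0]
gripper_width: 0.0512
grip_force: 31.7
```

```bash
cat >> h.py <<'E'
def avg(n,cams=('side','top'),k=6,near=None):
    for c in cams:
        P=[]
        for _ in range(k):
            arm.read_camera(c)
            P+=[q['point'] for q in arm.landmark_of(c,n)[:1] if near is None or np.linalg.norm(np.array(q['point'])-near)<.03]
        if P: P=np.array(P); print(c,n,len(P),np.median(P,0).round(4),P.mean(0).round(4),P.std(0).round(4))
E
python3 - <<'E'
from h import *
avg('roller',near=[.6,.215,.02],k=4); avg('rack_center',near=[.52,.235,.022],k=3)
avg('bay',near=[.54,.235,0],k=2)
state()
E
```

```text
side roller 3 [0.5973 0.2149 0.0195] [0.5966 0.2148 0.0199] [0.0013 0.0008 0.0017]
top roller 4 [0.5963 0.2164 0.0179] [0.5956 0.2157 0.0182] [0.0015 0.0014 0.0018]
side rack_center 3 [0.5156 0.2332 0.0229] [0.5148 0.2331 0.0228] [0.0012 0.0002 0.0018]
top rack_center 2 [0.5156 0.2336 0.0264] [0.5156 0.2336 0.0264] [0.0006 0.0006 0.0006]
side bay 2 [ 0.5383  0.2388 -0.003 ] [ 0.5383  0.2388 -0.003 ] [0.0005 0.0001 0.0014]
top bay 2 [ 0.5434  0.2368 -0.0015] [ 0.5434  0.2368 -0.0015] [0.0003 0.     0.0001]
19.88 [0.471  0.2338 0.0215] [[-1.0, 0.008, -0.006], [0.008, 1.0, -0.001], [0.006, -0.001, -1.0]] [ 0.757  0.385 -0.303 -0.004 -0.887 -2.333] 0.051315997461284964 31.737706661224365
```

>>> {"fn": "move_arm", "kwargs": {"targets": [{"linear":[0,0,-0.05],"delta_rot":[0,0,0],"gripper":1},{"linear":[0,0,0],"delta_rot":[0,0,0],"gripper":1},{"linear":[0,0,0],"delta_rot":[0,0,0],"gripper":1}]}}

```text
t: 20.13
eef_pos: [0.4717, 0.2339, 0.0216]
tcp_rot: [[-1.0, 0.008, -0.005], [0.008, 1.0, -0.001], [0.005, -0.001, -1.0]]
ft_force: [-6.9, -0.1, 8.2]
gripper_width: 0.051
grip_force: 31.9
```

>>> {"fn": "move_arm", "kwargs": {"targets": [{"linear":[0,0,-0.03],"delta_rot":[0,0,0],"gripper":1},{"linear":[0,0,0],"delta_rot":[0,0,0],"gripper":1},{"linear":[-0.15,0,0],"delta_rot":[0,0,0],"gripper":1},{"linear":[-0.15,0,0],"delta_rot":[0,0,0],"gripper":1},{"linear":[-0.15,0,0],"delta_rot":[0,0,0],"gripper":1},{"linear":[-0.15,0,0],"delta_rot":[0,0,0],"gripper":1},{"linear":[0,0,0],"delta_rot":[0,0,0],"gripper":1},{"linear":[0,0,0],"delta_rot":[0,0,0],"gripper":1},{"linear":[0,0,0],"delta_rot":[0,0,0],"gripper":1}]}}

```text
t: 20.88
eef_pos: [0.4865, 0.2344, 0.0228]
tcp_rot: [[-1.0, 0.007, 0.0], [0.007, 1.0, 0.0], [-0.0, 0.0, -1.0]]
ft_force: [-0.1, 0.4, -2.4]
gripper_width: 0.0512
grip_force: 31.6
```

```bash
cat >> h.py <<'E'
def look(fn):
    d=arm.read_camera('side');e=arm.read_camera('top')
    cv2.imwrite('pics/'+fn,np.hstack([cv2.resize(d['img'][280:360,235:335],(500,400),interpolation=cv2.INTER_CUBIC),cv2.resize(e['img'][180:250,190:240],(286,400),interpolation=cv2.INTER_CUBIC)])[:,:,::-1])
E
python3 - <<'E'
from h import *
avg('roller',near=[.6,.215,.02],k=5); avg('rack_center',near=[.53,.235,.022],k=2)
look('l1.png'); state()
E
```

```text
side roller 5 [0.6025 0.2135 0.0209] [0.6023 0.2134 0.021 ] [0.0009 0.0011 0.0008]
top roller 5 [0.602  0.2151 0.0194] [0.6024 0.215  0.0189] [0.0007 0.0017 0.0014]
side rack_center 2 [0.5305 0.2336 0.0236] [0.5305 0.2336 0.0236] [0.0008 0.0003 0.0013]
top rack_center 2 [0.5314 0.2334 0.0259] [0.5314 0.2334 0.0259] [0.0005 0.0001 0.0016]
22.38 [0.4863 0.2344 0.0229] [[-1.0, 0.007, -0.0], [0.007, 1.0, 0.0], [0.0, 0.0, -1.0]] [ 0.739  0.403 -0.271 -0.    -0.897 -2.317] 0.05113139919604523 31.63457214832306
```

View pics/l1.png

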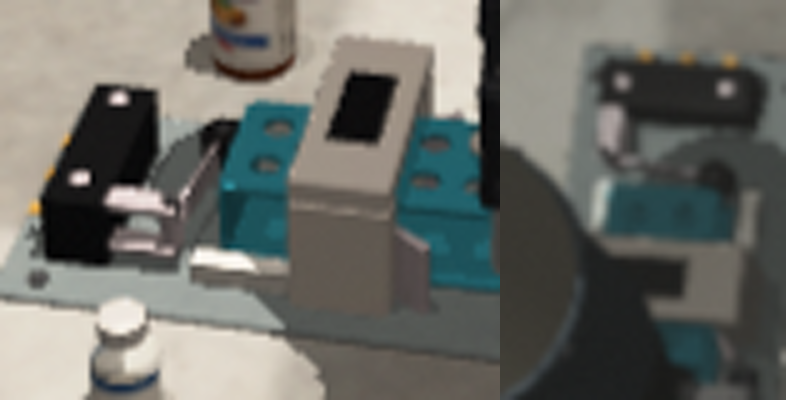

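>>> {"fn": "move_arm", "kwargs": {"targets": [{"linear":[-0.08,0,0],"delta_rot":[0,0,0],"gripper":1},{"linear":[-0.09,0,0],"delta_rot":[0,0,0],"gripper":1},{"linear":[-0.08,0,0],"delta_rot":[0,0,0],"gripper":1},{"linear":[0,0,0],"delta_rot":[0,0,0],"gripper":1},{"linear":[0,0,0],"delta_rot":[0,0,0],"gripper":1},{"linear":[0,0,0],"delta_rot":[0,0,0],"gripper":1}]}}

```text
t: 22.88
eef_pos: [0.4915, 0.2344, 0.0229]
tcp_rot: [[-1.0, 0.007, 0.0], [0.007, 1.0, 0.0], [-0.0, 0.0, -1.0]]
ft_force: [0.0, -0.1, -3.1]
gripper_width: 0.0509
grip_force: 31.6
```

```bash
python3 - <<'E'
from h import *
avg('roller',near=[.6,.215,.02],k=7); avg('rack_center',near=[.53,.235,.022],k=3)
look('l2.png'); state()
E
```

```text
side roller 7 [0.6067 0.2127 0.0201] [0.6065 0.2131 0.0201] [0.0012 0.0019 0.0015]
top roller 7 [0.6064 0.2143 0.0185] [0.6065 0.2143 0.0182] [0.0009 0.001  0.0018]
side rack_center 3 [0.5371 0.235  0.0229] [0.5374 0.2342 0.023 ] [0.0009 0.0013 0.0017]
top rack_center 2 [0.537  0.2331 0.0242] [0.537  0.2331 0.0242] [0.0021 0.0013 0.0014]
24.98 [0.4914 0.2345 0.0229] [[-1.0, 0.007, 0.0], [0.007, 1.0, 0.0], [-0.0, 0.0, -1.0]] [ 0.733  0.41  -0.259  0.    -0.901 -2.31 ] 0.051289992553603905 31.624006032943726
```

View pics/l2.png

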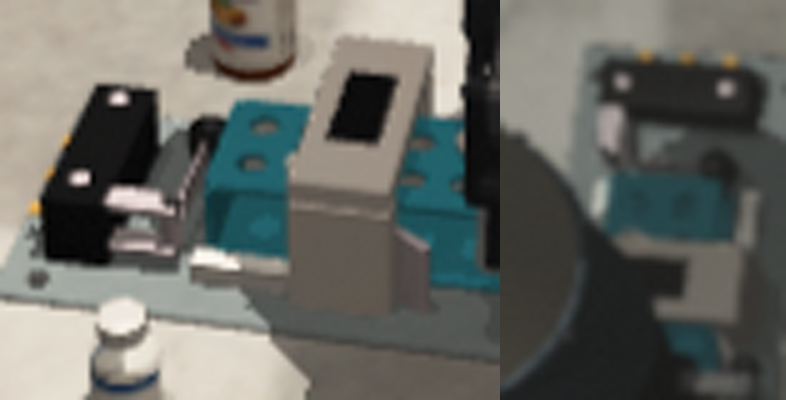

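>>> {"fn": "move_arm", "kwargs": {"targets": [{"linear":[-0.07,0,0],"delta_rot":[0,0,0],"gripper":1},{"linear":[0,0,0.03],"delta_rot":[0,0,0],"gripper":1},{"linear":[0,0,0.03],"delta_rot":[0,0,0],"gripper":1},{"linear":[0,0,0],"delta_rot":[0,0,0],"gripper":1},{"linear":[0,0,0],"delta_rot":[0,0,0],"gripper":1},{"linear":[0,0,0],"delta_rot":[0,0,0],"gripper":1}]}}

```text
t: 25.48
eef_pos: [0.4926, 0.2343, 0.0217]
tcp_rot: [[-1.0, 0.007, -0.0], [0.007, 1.0, -0.0], [0.0, -0.0, -1.0]]
ft_force: [-1.7, -0.4, -1.0]
gripper_width: 0.0511
grip_force: 31.7
```

```bash
python3 - <<'E'
from h import *
avg('roller',near=[.6,.215,.02],k=7); avg('rack_center',near=[.53,.235,.022],k=2)
state();print(arm.get_obs()['ft_force'])
E
```

```text
side roller 6 [0.6089 0.214  0.0203] [0.6086 0.214  0.0206] [0.0017 0.0016 0.0012]
top roller 5 [0.6082 0.2149 0.0197] [0.6082 0.2143 0.0197] [0.0008 0.0013 0.0009]
side rack_center 2 [0.5374 0.2348 0.023 ] [0.5374 0.2348 0.023 ] [0.0001 0.001  0.0018]
top rack_center 2 [0.5366 0.2321 0.0246] [0.5366 0.2321 0.0246] [0.     0.0005 0.001 ]
27.28 [0.4928 0.2344 0.0217] [[-1.0, 0.007, 0.0], [0.007, 1.0, 0.0], [-0.0, 0.0, -1.0]] [ 0.731  0.414 -0.257  0.    -0.9   -2.309] 0.051085730270501895 31.691458225250244
[ 0.13228788 -1.12056322 -2.00433963]
```

>>> {"fn": "move_arm", "kwargs": {"targets": [{"linear":[0,0,0.03],"delta_rot":[0,0,0],"gripper":1},{"linear":[0,0,0],"delta_rot":[0,0,0],"gripper":1},{"linear":[0,0,0],"delta_rot":[0,0,0],"gripper":0},{"linear":[0,0,0],"delta_rot":[0,0,0],"gripper":0},{"linear":[0,0,0],"delta_rot":[0,0,0],"gripper":0},{"linear":[0,0,0],"delta_rot":[0,0,0],"gripper":0},{"linear":[0,0,0],"delta_rot":[0,0,0],"gripper":0},{"linear":[0,0,0],"delta_rot":[0,0,0],"gripper":0},{"linear":[0,0,0],"delta_rot":[0,0,0],"gripper":0}]}}

```text
t: 28.03
eef_pos: [0.4928, 0.2345, 0.0211]
tcp_rot: [[-1.0, 0.007, 0.0], [0.007, 1.0, 0.0], [-0.0, 0.0, -1.0]]
ft_force: [0.3, 0.1, 0.2]
gripper_width: 0.0855
grip_force: 0.0
```

```bash
python3 - <<'E'
from h import *
avg('roller',near=[.6,.215,.02],k=7); avg('rack_center',near=[.53,.235,.022],k=3)
look('l3.png'); state()
E
```

```text
side roller 5 [0.608  0.2132 0.0222] [0.6081 0.2129 0.0219] [0.0012 0.0006 0.0019]
top roller 7 [0.6098 0.213  0.0178] [0.6093 0.2128 0.0181] [0.0016 0.0006 0.0016]
side rack_center 3 [0.539  0.2349 0.0234] [0.5391 0.2339 0.0231] [0.0001 0.0022 0.0012]
top rack_center 3 [0.5394 0.2335 0.0245] [0.5389 0.2343 0.0253] [0.001  0.0014 0.0012]
30.13 [0.4927 0.2344 0.0211] [[-1.0, 0.007, 0.0], [0.007, 1.0, 0.0], [-0.0, 0.0, -1.0]] [ 0.731  0.415 -0.258 -0.    -0.899 -2.309] 0.08557270450192386 0.0
```

View pics/l3.png

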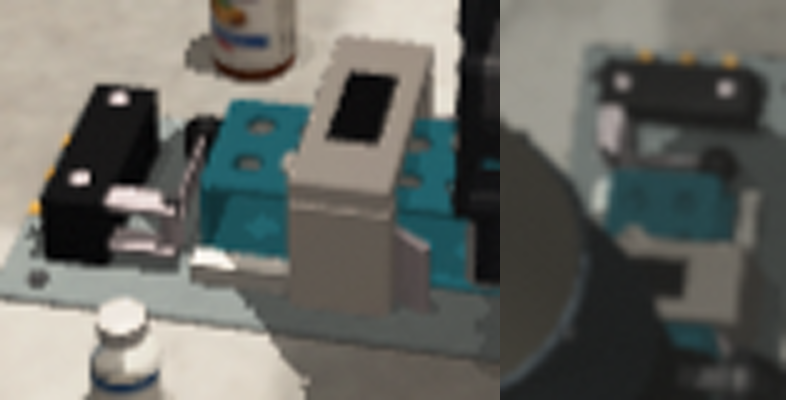

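The lever stands square, parallel to the switch case, and the rack stayed put after release. Next I'll retreat straight up.

>>> {"fn": "move_arm", "kwargs": {"targets": [{"linear":[0,0,-0.4],"delta_rot":[0,0,0],"gripper":0},{"linear":[0,0,-0.6],"delta_rot":[0,0,0],"gripper":0},{"linear":[0,0,-1],"delta_rot":[0,0,0],"gripper":0},{"linear":[0,0,-1],"delta_rot":[0,0,0],"gripper":0},{"linear":[0,0,-1],"delta_rot":[0,0,0],"gripper":0},{"linear":[0,0,-1],"delta_rot":[0,0,0],"gripper":0},{"linear":[0,0,-1],"delta_rot":[0,0,0],"gripper":0},{"linear":[0,0,0],"delta_rot":[0,0,0],"gripper":0},{"linear":[0,0,0],"delta_rot":[0,0,0],"gripper":0},{"linear":[0,0,0],"delta_rot":[0,0,0],"gripper":0}]}}

```text
t: 30.97
eef_pos: [0.4924, 0.2343, 0.141]
tcp_rot: [[-1.0, 0.007, -0.0], [0.007, 1.0, 0.0], [0.0, 0.0, -1.0]]
ft_force: [0.1, -1.1, -0.4]
gripper_width: 0.085
grip_force: 0.0
```

```bash
python3 - <<'E'
from h import *
avg('roller',near=[.6,.215,.02],k=6); avg('rack_center',near=[.53,.235,.022],k=3)
state()
E
```

```text
side roller 5 [0.6078 0.2137 0.0216] [0.6086 0.2136 0.0212] [0.0017 0.0007 0.0015]
top roller 5 [0.6084 0.2134 0.0187] [0.6083 0.2133 0.0186] [0.0011 0.001  0.0009]
side rack_center 3 [0.5377 0.2342 0.0233] [0.5374 0.2358 0.0237] [0.0007 0.0026 0.0008]
top rack_center 2 [0.5389 0.2335 0.0272] [0.5389 0.2335 0.0272] [0.0002 0.0004 0.0003]
32.77 [0.4927 0.2344 0.1411] [[-1.0, 0.007, -0.0], [0.007, 1.0, -0.0], [0.0, -0.0, -1.0]] [ 0.731  0.296 -0.09  -0.    -1.185 -2.309] 0.08540103119796869 0.0
```

```bash
python3 -c "
from station import arm
print(arm.hand_in())"
```

```text
the job is handed in; nothing more can be done
None
```

The rack now stands released under the arch, holding the switch lever about square (roller moved about 12 mm, as the square position requires); the arm is clear and the job is handed in, though the hand-in returned no verdict.

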